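# Load the bar feeder and dial its batch wheel to five

### The arm

A 6-joint arm with a two-finger parallel gripper is mounted at the origin on a cart in front of the work surface, level with it; the furniture and walls round the work are solid. World frame = base frame: x ahead of the robot, y to its left, z up, the work surface at z = 0. Lengths are in m, angles in rad, forces in N, time in s.
With the tool pointing down it reaches from about 0.375 to 0.9 m from the base axis. Payload 3.1 kg.
Tool frame: the origin (TCP) lies midway between the tips of the shut fingers; the grasp point (between the pads) lies robot.grip_depth behind it (robot.grip_depth is the distance from the TCP to the grasp point, in m); z points along the fingers, y is the line along which they close (so a half turn about z gives the same grasp; the last joint's range is limited). The gripper opens to 87 mm and grips with 3 to 60 N. Pads are 19 mm wide; open, the fingers measure 117 mm over their backs; the gripper's body (75 mm by 190 mm) begins 51 mm behind the grasp point.
Start: joints at [-1.28, 0.527, 1.433, -0, 1.181, -0.178], TCP at [0.282, -0.558, 0.223] pointing down, gripper open.
Joint ranges: [-3.08, 3.08], [-0.75, 2.2], [0.22, 2.44], [-1.43, 4.57], [0, 2.65], [-2.85, 2.85]. Speed limits (rad/s): [2.79, 2.79, 3.14, 3.14, 3.14, 3.14].

### API

Orientations are given as a unit quaternion [x, y, z, w].
In Python, from rig import robot gives the robot as it stands.
- The arm moves only by the shell command python3 nudge.py [OPENING] [FORCE], which reads ROWS from standard input. ROWS is a JSON list that holds a single list of rows (three levels of brackets), with 1 to 20 rows, each of 4 numbers: dx, dy, dz in m, then a turn about the tool's z in rad; each row shifts and turns the commanded pose from where the row before left it, along the tool's axes as they then stand; what a row does not reach is not made up. A row lasts 1/12 s, in which the tool goes at most 0.0417 m and 0.125 rad, less where a joint would pass 70% of its speed; a pose out of reach is approached as far as the arm can. OPENING is the finger opening in m, set as the command begins (- or left out keeps the last). The fingers move at their own pace and stop on an object; FORCE is the grip in N (left out, the last holds). Time passes only in rows, so rows that do not move let the fingers close. It prints the time, the measured TCP pose, the force, the opening and the grip force at its end. Input that does not fit is refused with a message, and nothing moves.
- robot.get_obs(): the state, without advancing time (a new reading comes with each control period).
- robot.camera(name): name is "side" or "top" or "wrist"; returns a dict with "img" (420x560x3 uint8, red, green, blue), "fx", "fy", "cx", "cy" (pixels), "xyz" and "attitude" of the camera in the world. Camera axes: x right, y down, z forward; pixel columns grow to the right and rows downward; lengths in m; the calibration is good to about 2 mm. A picture is of the moment at which its call begins. There is no depth.
- robot.hand_in(): hands the job in; it is judged then, once.
The state is a dict: "time": time; "q": joint angles; "joint_velocities": joint speeds; "joint_torque": joint torques, N m; "position": TCP position; "tool_rot": TCP orientation; "ft_force": force on the tool from outside, world axes, zero at the start; "moment": the same for the moment, N m; "grip_width": finger opening in m; "grip_force": force on a finger pad.
Only numpy, scipy, OpenCV 4.12 (cv2) and the standard library are available. Lean on these libraries where they do the work, as an engineer would, in place of code of your own. Each camera call takes 0.05 s, during which the arm holds its last target. There are 200 camera calls.

### The job

Lift the bar blank out of its cradle, lay it flat on the open bench and let go of it to change your grip, then put it into the feeder's sloped chute nose first and push it down until its nose rests against the stop. After that, roll the counter's thumbwheel until the face with five dots is on top, in line with the two pointers, and leave the tin, the bearing and the tape measure where they are.

Things in the scene. Friction and masses are not known exactly. Their poses are not given: they have to be found in the camera images.
- bar: Bare aluminium bar, 150 mm long, about 0.35 kg: square shank 32 x 32 x 100 mm and round nose 26 mm dia, 50 mm long, on the same axis. Origin: under mid-length, on the underside. x runs along the bar from nose (tip at x = -75 mm) to tail (x = +75), shank from x = -25; z is up at the start, the bar's axis is at z = 16 mm. Centre of mass about x = +10 mm.
- bar_nose (a point): Centre of the end face of the bar's round nose.
- bar_tail (a point): Centre of the end face of the bar's square shank (the tail).
- cradle: Fixed steel cradle holding the bar at the start, 62 mm wide, 62 mm high. Origin: on the bench under the bar's middle; axes as the bar's; base x = -5 to 95 mm. The bar (underside at 12 mm) stands from x = 0 on between two cheeks (x = 0 to 85, 36 mm apart, 18 mm higher than the bar: no room for fingers), with an end wall behind its tail. Its nose half (x < 0) is free. It lifts straight up.
- chute: Fixed steel chute, 66 mm wide, y = -111 to 95 mm, up to 75 mm high. Origin: on the bench under its middle. Falls 15 degrees towards its +y. Floor 22 mm up at the stop, 58 mm wide. Measured up the slope from the stop: cheeks 44 mm apart, 6 thick, 52 high up to 105 mm; open floor without walls to 200 mm. A strap bridges the cheeks over the lowest 26 mm, 52 mm off the floor.
- chute_stop (a point): Point on the stop (blade closing the low end, 50 mm high) that the centre of the bar's nose touches when home; 16 mm off the chute floor, at y = 89, z = 37 mm of the chute. The bar does not slide down by itself; it must be pushed.
- chute_tail (a point): Where the centre of the bar's tail lies when home: 150 mm up the slope from chute_stop, 16 mm off the floor. The last 45 mm of the shank then lie in the chute's open upper part, the rest between the cheeks, where fingers have no room.
- counter: Fixed grey counter box, base 160 x 64 mm, housing 142 (x) by 46 (y) mm, 80 mm high, the thumbwheel standing out of its top. Origin: on the bench under the middle. The wheel's axle is along the counter's y axis, 65 mm above the bench. Two pointers beside the wheel (y = +-20, x = 0 mm), reaching 109 mm above the bench, mark the top of the wheel.
- thumbwheel (a joint): Angle of the black thumbwheel about the counter's +y axis: as it grows the wheel's top rolls to the counter's +x. Endless, no click stops; friction (0.15 N m) holds it. Eight faces of 45 degrees with 1 to 8 white dots: one dot on top at 0, two at pi/4, three at pi/2, ... five at +pi or -pi. Midway between faces a rib across the rim, 6 mm thick, 13 mm high.
- five_face (a point): Middle of the thumbwheel's five-dot face, on the rim: 50 mm from the axle (rim 100 mm dia, 30 mm wide; ribs reach 63 mm from the axle, the nearest 22.5 degrees to each side of this point).
- tin_of_pins: Round tin, 70 mm in diameter, 44 mm high; a loose bystander. Origin: centre of its underside.
- ball_bearing: Ball bearing lying flat, 62 mm in diameter, 16 mm high; a loose bystander. Origin: centre of its underside.
- tape_measure: Tape measure, 38 x 81 x 62 mm (x, y, z), standing; a loose bystander. Origin: centre of its underside.
- card_bin: Open cardboard box that stands on the bench before the work, fixed, 130 x 160 x 115 mm high (x, y, z). Origin: centre of its underside.
- flap_corner (a point): Nearest corner of the big open carton's flap, which overhangs the bench 245 mm up. The flap's free edge runs 110 mm from here in the direction (0.47, -0.88) (x, y); the flap and the carton lie beyond it (+x). Keep the gripper's body and wrist clear.
- bench_edge (a point): A point on the near right edge of the bench top; the straight edge passes it in the direction (0.5, -0.87) (x, y); the bench lies on its (0.87, 0.5) side. There is open bench for laying the bar down between this edge, the cradle, the card bin and the chute.

How it is judged:
By the outcome, as a careful person would: the job done as asked, in the order asked, and still so for the second after the job is handed in, with the robot touching nothing.
It also fails if it takes over 72 s, if anything falls off the work surface, if the arm or the gripper's body presses on something with over 40 N, if the wrist force passes 120 N, or if a joint passes its speed limit or range.

## Working session

There is one attempt and no reset: what is moved stays moved. The work goes in short steps, Python scripts to look and compute and a shell command to move; the robot and the scene stay as the last step left them, time stands still between calls to the robot, and variables do not carry over. Pictures are saved under pics/ and viewed, at most 10 in all, crops included, and the job is handed in when it is done.

```bash
ls; mkdir -p pics
python3 - <<'E'
from rig import robot
import cv2,json
o=robot.get_obs()
print({k:(v if isinstance(v,(int,float)) else [round(float(x),4) for x in v]) for k,v in o.items()}, robot.grip_depth)
for n in ("top","side"):
    c=robot.camera(n); cv2.imwrite(f"pics/{n}0.png",c["img"][:,:,::-1])
    print(n,{k:c[k] for k in c if k!="img"})
    json.dump({k:(c[k] if isinstance(c[k],(int,float)) else list(map(float,c[k]))) for k in c if k!="img"},open(f"{n}.json","w"))
E
```

```text
nudge.py
pics
rig.py
{'time': 0.0, 'q': [-1.2805, 0.5285, 1.4339, 0.0, 1.1814, -0.1785], 'joint_velocities': [-0.0002, 0.0003, -0.0007, -0.0022, 0.0016, -0.0002], 'joint_torque': [-0.0, -44.004, -17.6594, 0.0633, 0.0582, -0.0002], 'position': [0.2822, -0.5568, 0.2215], 'tool_rot': [0.9727, 0.2323, -0.0001, -0.0011], 'ft_force': [-0.1692, -0.008, 0.4566], 'moment': [-0.0018, 0.0395, -0.0077], 'grip_force': 0.0, 'grip_width': 0.08730510722504549} 0.0187
top {'fx': 434.91733814896156, 'fy': 434.91733814896156, 'cx': 288.0138688655603, 'cy': 207.8101887394139, 'xyz': array([ 0.39434204, -0.09174473,  1.34505067]), 'attitude': array([ 0.71179303, -0.70067421,  0.02591389, -0.04165107])}
side {'fx': 492.1826098350175, 'fy': 492.1826098350175, 'cx': 274.33643683392074, 'cy': 210.43365764033786, 'xyz': array([0.30153348, 1.26018952, 0.69259058]), 'attitude': array([-0.0753748 ,  0.82045119, -0.56518241,  0.04180096])}
```

View pics/top0.png

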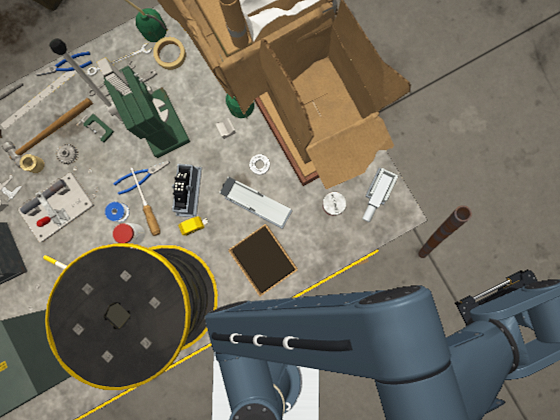

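View pics/side0.png

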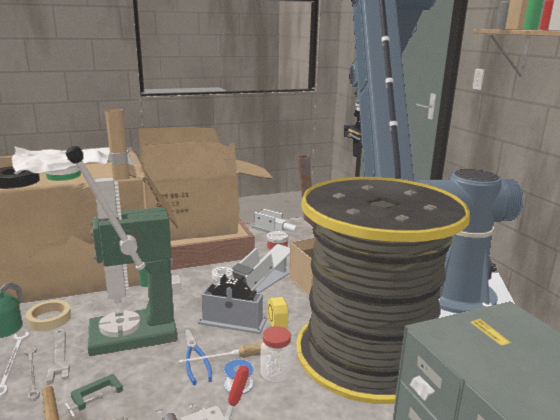

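The top view shows the cradle with the bar near (380,195), nose at about (369,214). The tin is at (334,203), the flap at (350,150), the chute at (256,203), the bearing at (259,163), the counter at (186,190), the tape at (193,226) and the card bin at (264,258). I'll enlarge these.

```bash
cat > h.py <<'E'
import json,numpy as np,cv2
from scipy.spatial.transform import Rotation as R
def cam(n): return json.load(open(n+".json"))
def bp(n,u,v,z):
    c=cam(n); d=R.from_quat(c["attitude"]).apply([(u-c["cx"])/c["fx"],(v-c["cy"])/c["fy"],1]); p=np.array(c["xyz"])
    return p+d*(z-p[2])/d[2]
def pj(n,P):
    c=cam(n); q=R.from_quat(c["attitude"]).inv().apply(np.atleast_2d(P)-c["xyz"])
    return np.c_[c["fx"]*q[:,0]/q[:,2]+c["cx"],c["fy"]*q[:,1]/q[:,2]+c["cy"]]
E
python3 - <<'E'
import cv2
a=cv2.imread("pics/top0.png")
cv2.imwrite("pics/a.png",cv2.resize(a[130:260,300:430],None,fx=4.6,fy=4.6,interpolation=3))
cv2.imwrite("pics/b.png",cv2.resize(a[145:245,160:300],None,fx=5.7,fy=5.7,interpolation=3))
E
```

```text
(no output)
```

View pics/a.png

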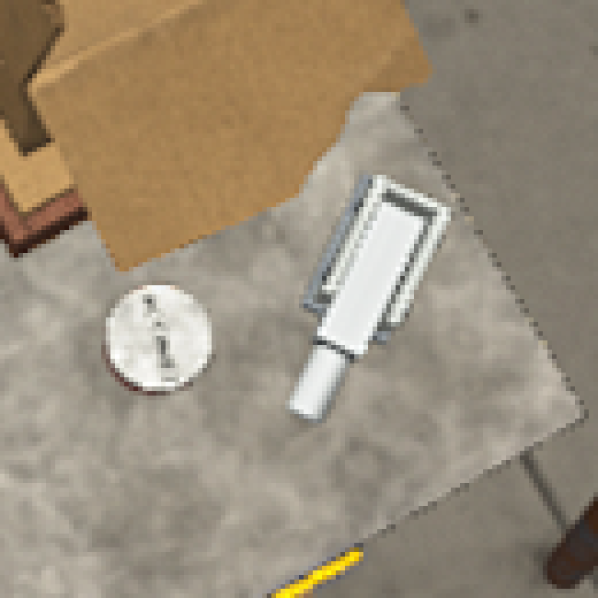

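View pics/b.png

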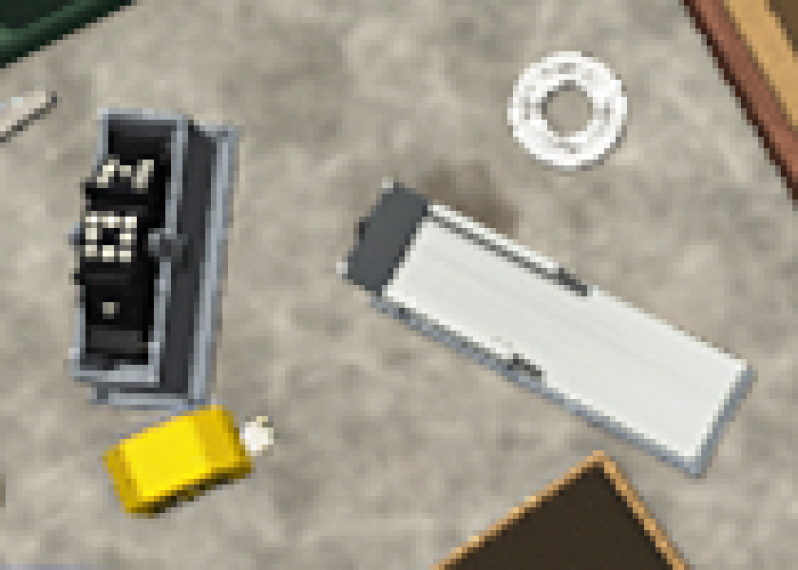

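Crop a shows the bar's shank corners at (387,203), (425,216), (317,340) and (362,356), and its nose end at (290,407)–(325,418). Crop b shows the chute's high end at (750,365)/(695,470) and the strap at (430,205)/(380,295). On the counter the 8-dot face is on top, with 7 above it and 1 below.

```bash
cat > fit.py <<'E'
from h import *
from scipy.optimize import least_squares
def A(p): return [300+(p[0]+.5)/4.6-.5,130+(p[1]+.5)/4.6-.5]
def B(p): return [160+(p[0]+.5)/5.7-.5,145+(p[1]+.5)/5.7-.5]
def fit(M,px,g):
    M=np.array(M)/1000; px=np.array(px)
    W=lambda s: np.c_[s[0]+np.cos(s[2])*M[:,0]-np.sin(s[2])*M[:,1], s[1]+np.sin(s[2])*M[:,0]+np.cos(s[2])*M[:,1], M[:,2]]
    r=least_squares(lambda s:(pj("top",W(s))-px).ravel(),g,loss="soft_l1")
    return r.x,np.round(pj("top",W(r.x))-px,1).tolist()
E
python3 - <<'E'
from fit import *
def show(n,M,P,g): 
    s,e=fit(M,P,g); print(n,np.round(s,4),e)
show("bar",[[75,16,44],[75,-16,44],[-25,16,44],[-25,-16,44],[-75,13,28],[-75,-13,28]],[A(p) for p in [(387,203),(425,216),(317,340),(362,356),(290,407),(325,418)]],[.4,-.35,0])
show("chute",[[29,-108.3,73.3],[-29,-108.3,73.3],[28,73.2,80],[-28,73.2,80]],[B(p) for p in [(750,365),(695,470),(430,205),(380,295)]],[.4,0,0])
show("counter",[[71,23,80],[71,-23,80],[-71,23,80],[-71,-23,80],[0,20,109],[0,-20,109]],[B(p) for p in [(105,110),(185,115),(75,378),(155,382),(78,242),(165,242)]],[.45,.2,0])
print("tin",bp("top",*A((158,338)),.044),"flap",bp("top",*A((120,272)),.245),"edge",bp("top",*A((360,548)),0),bp("top",*A((585,412)),0))
print("tape",bp("top",*B((180,450)),.062),"bearing",bp("top",*B((568,110)),.016),"bin",[bp("top",u,v,.115)[:2] for u,v in[(265,226),(298,257),(230,247),(264,293)]])
E
```

```text
bar [ 0.5548 -0.3292 -0.4272] [[-1.0, -1.1], [0.5, 0.5], [0.5, -1.1], [0.5, -0.0], [-0.5, 0.2], [-0.2, 1.5]]
chute [ 0.5363  0.0403 -0.4676] [[-0.8, 0.1], [-0.3, -0.8], [0.7, -0.1], [0.4, 0.8]]
counter [ 0.5699  0.2491 -0.0643] [[-0.4, -0.2], [0.9, 0.1], [-0.2, 0.3], [1.2, 0.8], [0.0, -1.1], [-1.5, -0.0]]
tin [ 0.53515017 -0.19941199  0.044     ] flap [ 0.54985107 -0.16153282  0.245     ] edge [ 0.40108519 -0.338353    0.        ] [ 0.49423298 -0.4885549   0.        ]
tape [0.46603999 0.22460484 0.062     ] bearing [0.65724538 0.03061188 0.016     ] bin [array([0.459346  , 0.00101347]), array([ 0.37365421, -0.09373551]), array([0.39844094, 0.09873599]), array([ 0.27212386, -0.00027899])]
```

```bash
cat >> h.py <<'E'
def to(P,yaw=None):
    from rig import robot
    o=robot.get_obs(); r=R.from_quat(o["tool_rot"]); x=r.apply([1,0,0]); y=np.arctan2(x[1],x[0])
    print("t %.2f"%o["time"],"pos",np.round(o["position"],4),"yaw %.4f"%y,"F",np.round(o["ft_force"],1),"w %.4f g %.1f q6 %.2f"%(o["grip_width"],o["grip_force"],o["q"][5]))
    d=np.array(P)-o["position"]; print("delta tool",np.round(r.inv().apply(d),4),"turn",None if yaw is None else round(float((y-yaw+np.pi)%(2*np.pi)-np.pi),4))
E
echo '[[[0, 0, 0, -0.1247], [0, 0, 0, -0.1247], [0, 0, 0, -0.1247], [0, 0, 0, -0.1247], [0, 0, 0, -0.1247], [0, 0, 0, -0.1247], [0, 0, 0, -0.1247], [0, 0, 0, -0.1247], [0, 0, 0, -0.1247], [0, 0, 0, -0.1247], [0, 0, 0, -0.1247], [0, 0, 0, -0.1247], [0, 0, 0, -0.1247], [0, 0, 0, -0.1247], [0, 0, 0, -0.1247], [0, 0, 0, -0.1247], [0, 0, 0, -0.1247], [0, 0, 0, -0.1247], [0, 0, 0, 0]]]' | python3 nudge.py 0.087 40
python3 - <<'E'
from h import *
b=np.array([.5548,-.3292]);d=np.array([np.cos(-.4272),np.sin(-.4272)])
to([*(b-.115*d),.12],2.714)
E
echo '[[[-0.0039, 0.032, 0, 0], [-0.0039, 0.032, 0, 0], [-0.0039, 0.032, 0, 0], [-0.0039, 0.032, 0, 0], [-0.0039, 0.032, 0, 0], [-0.0039, 0.032, 0, 0], [-0.0039, 0.032, 0.02, 0], [-0.0039, 0.032, 0.025, 0], [-0.0039, 0.032, 0.025, 0], [-0.0039, 0.032, 0.03, 0], [0, 0, 0, 0], [0, 0, 0, 0]]]' | python3 nudge.py
python3 - <<'E'
from h import *
b=np.array([.5548,-.3292]);d=np.array([np.cos(-.4272),np.sin(-.4272)])
to([*(b-.115*d),.016],2.714)
from rig import robot
c=robot.camera("wrist"); cv2.imwrite("pics/w1.png",c["img"][:,:,::-1])
json.dump({k:(c[k] if isinstance(c[k],(int,float)) else list(map(float,c[k]))) for k in c if k!="img"},open("wrist.json","w"))
B=[[75,16,44],[75,-16,44],[-25,16,44],[-25,-16,44],[-75,0,28]]
B=np.array(B)/1000; w=np.c_[b+B[:,:1]*d+B[:,1:2]*np.array([-d[1],d[0]]),B[:,2]]
print(np.round(pj("wrist",w)))
E
```

```text
time: 2.68
position: [0.4494, -0.2816, 0.1225]
tool_rot: [0.212, 0.977, 0.001, -0.002]
ft_force: [0.1, 0.0, 0.8]
grip_width: 0.0873
grip_force: 0.0
t 2.68 pos [ 0.4494 -0.2816  0.1225] yaw 2.7143 F [0.1 0.  0.8] w 0.0873 g 0.0 q6 -1.91
delta tool [-0.0012  0.0002  0.1065] turn 0.0003
[[296. 398.]
 [264. 398.]
 [297. 312.]
 [262. 312.]
 [280. 254.]]
```

View pics/w1.png

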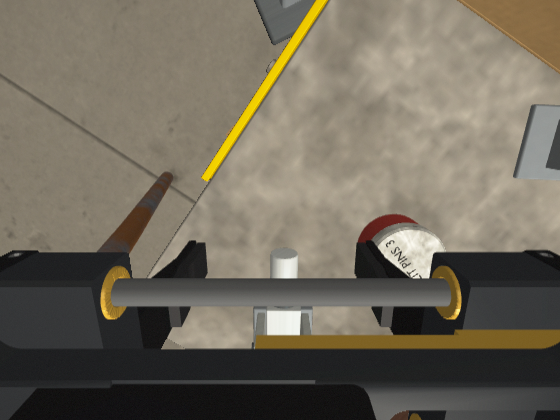

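The wrist view shows the nose tip at (285,250) and the shank start at about (283,309). The bar lies about 3 mm further in tool +y and 2 mm further noseward than my fit. I'll correct for that, descend, then slide on along the bar.

```bash
echo '[[[0, 0.001, 0.03, 0], [0, 0.001, 0.03, 0], [0, 0.001, 0.03, 0], [0, 0, 0.0165, 0], [0, 0, 0, 0], [-0.016, 0, 0, 0], [-0.016, 0, 0, 0], [-0.016, 0, 0, 0], [-0.016, 0, 0, 0], [-0.016, 0, 0, 0], [-0.015, 0, 0, 0], [0, 0, 0, 0], [0, 0, 0, 0]]]' | python3 nudge.py
echo '[[[0, 0, 0, 0], [0, 0, 0, 0], [0, 0, 0, 0], [0, 0, 0, 0], [0, 0, 0, 0], [0, 0, 0, 0]]]' | python3 nudge.py 0.02 45
python3 - <<'E'
from h import *
to([.5384,-.3217,.072],2.714)
E
```

```text
time: 3.82
position: [0.5383, -0.3228, 0.0197]
tool_rot: [0.213, 0.977, -0.001, 0.002]
ft_force: [-0.4, -0.0, 0.3]
grip_width: 0.0872
grip_force: 0.0
time: 4.32
position: [0.5373, -0.3206, 0.0176]
tool_rot: [0.212, 0.977, 0.0, -0.0]
ft_force: [0.8, 0.1, 0.8]
grip_width: 0.055
grip_force: 0.0
t 4.32 pos [ 0.5373 -0.3206  0.0176] yaw 2.7133 F [0.8 0.1 0.8] w 0.0550 g 0.0 q6 -1.86
delta tool [-0.0014 -0.0005 -0.0544] turn -0.0007
```

```bash
echo '[[[0, 0, 0, 0], [0, 0, 0, 0], [0, 0, 0, 0], [0, 0, 0, 0], [0, 0, 0, 0], [0, 0, 0, 0]]]' | python3 nudge.py
echo '[[[0, 0, -0.006, 0], [0, 0, -0.008, 0], [0, 0, -0.012, 0], [0, 0, -0.012, 0], [0, 0, -0.012, 0], [0, 0, -0.008, 0], [0, 0, 0, 0], [0, 0, 0, 0]]]' | python3 nudge.py
python3 - <<'E'
from h import *
to([.453,-.184,.072],1.103)
E
```

```text
time: 4.82
position: [0.5374, -0.3205, 0.0176]
tool_rot: [0.212, 0.977, 0.0, -0.0]
ft_force: [0.2, 2.1, 0.1]
grip_width: 0.0317
grip_force: 44.9
time: 5.48
position: [0.538, -0.3212, 0.0768]
tool_rot: [0.212, 0.977, -0.001, 0.001]
ft_force: [-0.9, 0.2, -5.2]
grip_width: 0.0317
grip_force: 44.9
t 5.48 pos [ 0.538  -0.3212  0.0768] yaw 2.7135 F [-0.9  0.2 -5.2] w 0.0317 g 44.9 q6 -1.86
delta tool [0.1342 0.0895 0.0045] turn 1.6105
```

```bash
echo '[[[0.015, 0, 0, 0], [0.025, 0, 0, 0], [0.025, 0, 0, 0], [0.025, 0, 0, 0], [0.025, 0, 0, 0], [0.0192, 0, 0, 0], [0, 0, 0, 0], [0, 0, 0, 0.08], [0, 0, 0, 0.12], [0, 0, 0, 0.12], [0, 0, 0, 0.12], [0, 0, 0, 0.12], [0, 0, 0, 0.12], [0, 0, 0, 0.12], [0, 0, 0, 0.12], [0, 0, 0, 0.12], [0, 0, 0, 0.12], [0, 0, 0, 0.12], [0, 0, 0, 0.12], [0, 0, 0, 0.12]]]' | python3 nudge.py
echo '[[[0, 0, 0, 0.09], [0, 0, 0, 0], [0, 0, 0, 0]]]' | python3 nudge.py
python3 - <<'E'
from h import *
to([.453,-.184,.032],1.103)
from rig import robot
for n in("top","side"):
    c=robot.camera(n); cv2.imwrite(f"pics/{n}2.png",c["img"][:,:,::-1])
s=c["img"][200:300,230:370,::-1]
cv2.imwrite("pics/s2.png",cv2.resize(s,None,fx=5.7,fy=5.7,interpolation=3))
E
```

```text
time: 7.15
position: [0.416, -0.2655, 0.0755]
tool_rot: [0.829, 0.559, 0.0, 0.0]
ft_force: [-0.3, -1.0, -4.6]
grip_width: 0.0319
grip_force: 44.9
time: 7.4
position: [0.4158, -0.2654, 0.0755]
tool_rot: [0.851, 0.525, 0.0, 0.0]
ft_force: [0.7, 0.3, -4.7]
grip_width: 0.0315
grip_force: 44.9
t 7.40 pos [ 0.4158 -0.2654  0.0755] yaw 1.1057 F [ 0.7  0.3 -4.7] w 0.0315 g 44.9 q6 -0.33
delta tool [ 0.0894 -0.0033  0.0435] turn 0.0027
```

View pics/s2.png

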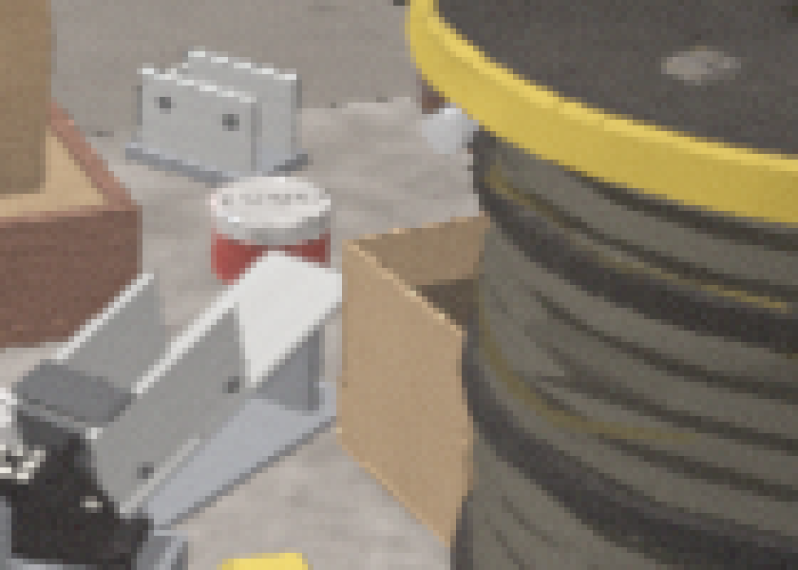

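The side crop shows the cradle empty and the bar held, with its nose at (445,130). Next I lay it down.

```bash
echo '[[[0.015, -0.001, 0, 0], [0.02, -0.001, 0, 0], [0.02, -0.001, 0, 0], [0.02, 0, 0, 0], [0.0144, 0, 0, 0.0027], [0, 0, 0.02, 0], [0, 0, 0.02, 0], [0, 0, 0.015, 0], [0, 0, 0.006, 0], [0, 0, 0, 0], [0, 0, 0, 0]]]' | python3 nudge.py
echo '[[[0, 0, 0.003, 0], [0, 0, 0.003, 0], [0, 0, 0.002, 0], [0, 0, 0, 0]]]' | python3 nudge.py
python3 - <<'E'
from h import *
to([.453,-.184,.006],1.103)
E
```

```text
time: 8.42
position: [0.4532, -0.1841, 0.0147]
tool_rot: [0.852, 0.523, -0.0, -0.0]
ft_force: [1.6, -1.0, -4.2]
grip_width: 0.0311
grip_force: 44.9
time: 8.75
position: [0.4531, -0.184, 0.0067]
tool_rot: [0.852, 0.523, 0.0, 0.0]
ft_force: [0.4, 0.6, -4.4]
grip_width: 0.0315
grip_force: 44.9
t 8.75 pos [ 0.4531 -0.184   0.0067] yaw 1.1007 F [ 0.4  0.6 -4.4] w 0.0315 g 44.9 q6 -0.14
delta tool [-0.     -0.0001  0.0007] turn -0.0023
```

```bash
echo '[[[0, 0, 0.0015, 0], [0, 0, 0, 0], [0, 0, 0, 0], [0, 0, 0, 0], [0, 0, 0, 0], [0, 0, 0, 0]]]' | python3 nudge.py 0.056 20
echo '[[[0, 0, -0.004, 0], [-0.02, 0, 0, 0], [-0.02, 0, 0, 0], [-0.016, 0, 0, 0], [-0.01, 0, 0, 0], [0, 0, 0, 0], [0, 0, 0, 0]]]' | python3 nudge.py
python3 - <<'E'
from h import *
to([.423,-.243,.010],1.103)
from rig import robot
c=robot.camera("wrist"); cv2.imwrite("pics/w2.png",c["img"][:,:,::-1])
json.dump({k:(c[k] if isinstance(c[k],(int,float)) else list(map(float,c[k]))) for k in c if k!="img"},open("wrist.json","w"))
b=np.array([.445,-.2]);d=-np.array([np.cos(1.103),np.sin(1.103)])
B=np.array([[-25,16,32],[-25,-16,32],[-75,0,16],[-75,0,29]])/1000; w=np.c_[b+B[:,:1]*d+B[:,1:2]*np.array([-d[1],d[0]]),B[:,2]]
print(np.round(pj("wrist",w)))
E
```

```text
time: 9.25
position: [0.4532, -0.184, 0.0054]
tool_rot: [0.852, 0.523, 0.0, 0.0]
ft_force: [-0.6, 0.4, 0.2]
grip_width: 0.0547
grip_force: 0.0
time: 9.83
position: [0.423, -0.2429, 0.0093]
tool_rot: [0.853, 0.522, 0.0, -0.0]
ft_force: [-0.1, 0.4, 0.1]
grip_width: 0.0561
grip_force: 0.0
t 9.83 pos [ 0.423  -0.2429  0.0093] yaw 1.0993 F [-0.1  0.4  0.1] w 0.0561 g 0.0 q6 -0.28
delta tool [-0.0001  0.     -0.0007] turn -0.0037
[[317. 131.]
 [245. 131.]
 [280.  15.]
 [280.   4.]]
```

View pics/w2.png

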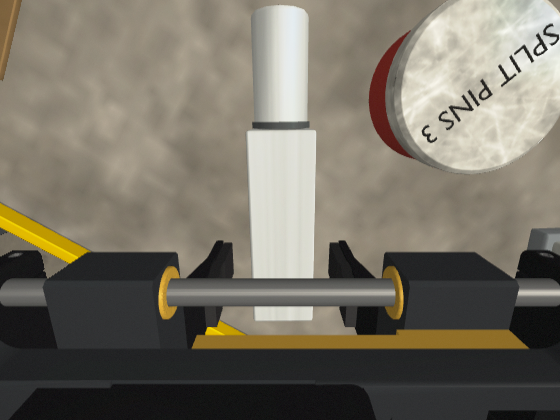

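The wrist view shows the bar lying flat with its shank corners at (247,130) and (316,130), within 1 mm of the plan. I'll re-grip at the tail and lift.

```bash
echo '[[[0, 0, 0, 0], [0, 0, 0, 0], [0, 0, 0, 0], [0, 0, 0, 0], [0, 0, 0, 0], [0, 0, 0, 0], [0, 0, 0, 0], [0, 0, 0, 0]]]' | python3 nudge.py 0.02 45
echo '[[[0, -0.001, -0.008, 0], [0, -0.003, -0.015, 0], [0, -0.003, -0.015, 0], [0, -0.003, -0.015, 0], [0, -0.003, -0.015, 0], [0, -0.002, -0.015, 0], [0, -0.001, -0.015, 0], [0, 0, -0.004, 0], [0, 0, 0, 0], [0, 0, 0, 0]]]' | python3 nudge.py
python3 - <<'E'
from h import *
c=np.array([.5363,.0403]);y=np.array([np.cos(1.1032),np.sin(1.1032)]);x=np.array([y[1],-y[0]])
for Y in(-.15,-.0774): to([*(c+Y*y),.110],1.103)
E
```

```text
time: 10.55
position: [0.4233, -0.2425, 0.0092]
tool_rot: [0.852, 0.523, 0.0, -0.0]
ft_force: [1.4, 1.5, 0.2]
grip_width: 0.0316
grip_force: 45.0
time: 11.38
position: [0.4085, -0.2354, 0.111]
tool_rot: [0.852, 0.523, -0.0, -0.0]
ft_force: [0.5, -0.5, -5.1]
grip_width: 0.0316
grip_force: 45.0
t 11.38 pos [ 0.4085 -0.2354  0.111 ] yaw 1.1008 F [ 0.5 -0.5 -5.1] w 0.0316 g 45.0 q6 -0.29
delta tool [ 0.1537 -0.0106  0.001 ] turn -0.0022
t 11.38 pos [ 0.4085 -0.2354  0.111 ] yaw 1.1008 F [ 0.5 -0.5 -5.1] w 0.0316 g 45.0 q6 -0.29
delta tool [ 0.2263 -0.0108  0.001 ] turn -0.0022
```

```bash
echo '[[[0.01, -0.009, 0, 0], [0.02, -0.0096, 0, 0], [0.025, 0, 0, 0], [0.025, 0, 0, 0], [0.025, 0, 0, 0], [0.025, 0, 0, 0], [0.0237, 0, 0, 0], [0, 0.008, 0, 0], [0, 0, 0, 0], [0, 0, 0, 0]]]' | python3 nudge.py
python3 - <<'E'
from h import *
c=np.array([.5363,.0403]);y=np.array([np.cos(1.1032),np.sin(1.1032)]);x=np.array([y[1],-y[0]])
to([*(c-.0774*y),.110],1.103)
from rig import robot
k=robot.camera("wrist"); cv2.imwrite("pics/w3.png",k["img"][:,:,::-1])
json.dump({i:(k[i] if isinstance(k[i],(int,float)) else list(map(float,k[i]))) for i in k if i!="img"},open("wrist.json","w"))
S=np.array([(X,s,h) for s,h in((26,54),(105,52)) for X in (-28,-22,22,28)]+[(-29,200,0),(29,200,0)])/1e3
w=np.c_[c+S[:,:1]*x+(.0849-S[:,1:2]*.9659+S[:,2:]*.2588)*y,.0215+S[:,1]*.2588+S[:,2]*.9659]
print(np.round(pj("wrist",w)).tolist())
E
```

```text
time: 12.22
position: [0.4685, -0.0933, 0.1104]
tool_rot: [0.852, 0.523, -0.001, -0.001]
ft_force: [-0.1, -0.6, -4.6]
grip_width: 0.0317
grip_force: 45.0
t 12.22 pos [ 0.4685 -0.0933  0.1104] yaw 1.1016 F [-0.1 -0.6 -4.6] w 0.0317 g 45.0 q6 0.04
delta tool [0.0724 0.0002 0.0004] turn -0.0014
[[221.0, -202.0], [234.0, -202.0], [328.0, -203.0], [340.0, -203.0], [223.0, -28.0], [235.0, -28.0], [326.0, -28.0], [339.0, -28.0], [237.0, 177.0], [325.0, 177.0]]
```

View pics/w3.png

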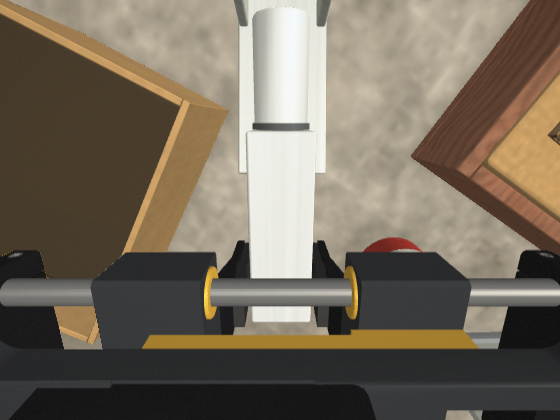

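The wrist view shows the chute's high end corners at (239,172) and (326,172), so the chute is about 1 mm right and 3 mm further on than my fit. The bar is centred between the cheeks. I'll advance and lower until the tail touches.

```bash
echo '[[[0.012, 0.001, 0, 0], [0.02, 0, 0, 0], [0.02, 0, 0, 0], [0.02, 0, 0, 0], [0.0045, 0, 0, 0], [0, 0, 0.006, 0], [0, 0, 0.007, 0], [0, 0, 0.005, 0], [0, 0, 0.002, 0], [0, 0, 0, 0], [0, 0, 0, 0]]]' | python3 nudge.py
echo '[[[0, 0, 0.002, 0], [0, 0, 0.002, 0], [0, 0, 0.002, 0], [0, 0, 0, 0]]]' | python3 nudge.py - 15
echo '[[[0, 0, 0.002, 0], [0, 0, 0.002, 0], [0, 0, 0, 0]]]' | python3 nudge.py
```

```text
time: 13.18
position: [0.5042, -0.0265, 0.0908]
tool_rot: [0.853, 0.523, -0.0, -0.0]
ft_force: [0.1, 0.2, -4.8]
grip_width: 0.0315
grip_force: 45.0
time: 13.52
position: [0.5044, -0.0259, 0.0849]
tool_rot: [0.852, 0.523, -0.0, -0.0]
ft_force: [0.2, 0.7, -4.7]
grip_width: 0.0321
grip_force: 15.0
time: 13.77
position: [0.505, -0.0259, 0.0812]
tool_rot: [0.852, 0.523, 0.0, 0.0]
ft_force: [0.0, 0.5, -1.3]
grip_width: 0.0315
grip_force: 15.0
```

```bash
echo '[[[0, 0, 0.0015, 0], [0, 0, 0.0015, 0], [0, 0, 0, 0]]]' | python3 nudge.py
echo '[[[0, 0, 0.001, 0], [0, 0, 0.001, 0], [0, 0, 0, 0]]]' | python3 nudge.py - 10
python3 - <<'E'
from h import *
from rig import robot
to([.505,-.026,.0753],1.103)
c=robot.camera("side")["img"][200:300,210:350,::-1]
cv2.imwrite("pics/s4.png",cv2.resize(c,None,fx=5.7,fy=5.7,interpolation=3))
E
```

```text
time: 14.02
position: [0.505, -0.0261, 0.0784]
tool_rot: [0.852, 0.523, 0.0, 0.0]
ft_force: [0.5, -0.1, -0.3]
grip_width: 0.0317
grip_force: 15.0
time: 14.27
position: [0.5048, -0.0261, 0.0761]
tool_rot: [0.852, 0.523, 0.0, 0.0]
ft_force: [-0.1, -1.2, -0.3]
grip_width: 0.0321
grip_force: 10.0
t 14.27 pos [ 0.5048 -0.0261  0.0761] yaw 1.1005 F [-0.1 -1.2 -0.3] w 0.0321 g 10.0 q6 0.20
delta tool [0.0001 0.0001 0.0008] turn -0.0025
```

View pics/s4.png

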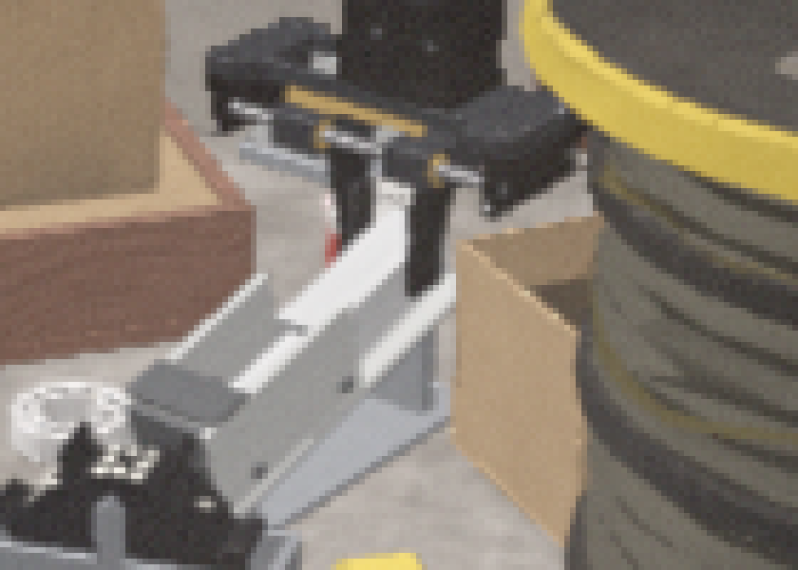

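The bar lies in the chute between the cheeks, parallel to the floor. Now I push it down the slope.

```bash
echo '[[[0.005, 0, 0.0013, 0], [0.006, 0, 0.0016, 0], [0.006, 0, 0.0016, 0], [0.006, 0, 0.0016, 0], [0.006, 0, 0.0016, 0], [0.004, 0, 0.0011, 0], [0, 0, 0, 0], [0, 0, 0, 0]]]' | python3 nudge.py - 20
echo '[[[0.003, 0, 0.0008, 0], [0.002, 0, 0.0005, 0], [0, 0, 0, 0]]]' | python3 nudge.py
echo '[[[0.002, 0, 0.0005, 0], [0, 0, 0, 0]]]' | python3 nudge.py
```

```text
time: 14.98
position: [0.5197, 0.0043, 0.0671]
tool_rot: [0.852, 0.523, 0.0, -0.0]
ft_force: [0.7, 1.9, -1.9]
grip_width: 0.0321
grip_force: 20.0
time: 15.23
position: [0.5218, 0.0081, 0.066]
tool_rot: [0.852, 0.523, -0.0, -0.0]
ft_force: [0.1, 0.1, -2.4]
grip_width: 0.0318
grip_force: 20.0
time: 15.4
position: [0.5227, 0.0098, 0.0655]
tool_rot: [0.852, 0.523, -0.0, -0.0]
ft_force: [0.3, -1.0, -1.4]
grip_width: 0.0317
grip_force: 20.0
```

```bash
echo '[[[0.0015, 0, 0.0004, 0], [0, 0, 0, 0]]]' | python3 nudge.py
echo '[[[0.0015, 0, 0.0004, 0], [0, 0, 0, 0]]]' | python3 nudge.py
echo '[[[0.0015, 0, 0.0004, 0], [0, 0, 0, 0]]]' | python3 nudge.py
```

```text
time: 15.57
position: [0.5234, 0.0111, 0.0651]
tool_rot: [0.852, 0.523, -0.0, -0.0]
ft_force: [0.4, -0.1, -1.0]
grip_width: 0.0318
grip_force: 20.0
time: 15.73
position: [0.5241, 0.0125, 0.0647]
tool_rot: [0.852, 0.523, 0.0, -0.0]
ft_force: [-0.7, -0.6, -1.8]
grip_width: 0.0315
grip_force: 20.0
time: 15.9
position: [0.5248, 0.0139, 0.0643]
tool_rot: [0.852, 0.523, 0.0, -0.0]
ft_force: [-0.0, -0.9, -1.6]
grip_width: 0.0318
grip_force: 20.0
```

```bash
echo '[[[0.0015, 0, 0.0004, 0], [0, 0, 0, 0]]]' | python3 nudge.py
echo '[[[0.0015, 0, 0.0004, 0], [0, 0, 0, 0]]]' | python3 nudge.py
echo '[[[0.0015, 0, 0.0004, 0], [0, 0, 0, 0]]]' | python3 nudge.py
```

```text
time: 16.07
position: [0.5255, 0.0153, 0.0639]
tool_rot: [0.852, 0.523, 0.0, -0.0]
ft_force: [0.4, 0.5, -0.7]
grip_width: 0.0319
grip_force: 20.0
time: 16.23
position: [0.5262, 0.0166, 0.0635]
tool_rot: [0.852, 0.523, 0.0, -0.0]
ft_force: [-0.1, 0.9, -1.3]
grip_width: 0.0319
grip_force: 20.0
time: 16.4
position: [0.5263, 0.0167, 0.0635]
tool_rot: [0.852, 0.523, -0.001, 0.0]
ft_force: [-2.5, -5.1, 1.6]
grip_width: 0.0319
grip_force: 20.0
```

Force on the stop shows the nose has arrived. I'll press slightly, release and rise, then check the picture.

```bash
echo '[[[0.001, 0, 0.0003, 0], [0, 0, 0, 0], [0, 0, 0, 0]]]' | python3 nudge.py
echo '[[[0, 0, 0, 0], [0, 0, 0, 0], [0, 0, 0, 0], [0, 0, 0, 0], [0, 0, -0.005, 0], [0, 0, -0.015, 0], [0, 0, -0.025, 0], [0, 0, -0.03, 0], [0, 0, -0.03, 0], [0, 0, -0.03, 0], [0, 0, 0, 0], [0, 0, 0, 0]]]' | python3 nudge.py 0.056
python3 - <<'E'
from h import *
from rig import robot
to([.5699,.2491,.2],-.0643)
a=robot.camera("wrist"); json.dump({i:(a[i] if isinstance(a[i],(int,float)) else list(map(float,a[i]))) for i in a if i!="img"},open("wrist.json","w"))
c=robot.camera("side")["img"][210:300,210:350,::-1]
im=np.hstack([cv2.resize(a["img"][:,:,::-1],(400,300)),cv2.resize(c,(400,300),interpolation=3)]); cv2.imwrite("pics/s5.png",im)
c=np.array([.5363,.0403]);y=np.array([np.cos(1.1032),np.sin(1.1032)]);x=np.array([y[1],-y[0]])
S=np.array([(16,150,32),(-16,150,32),(16,50,32),(-29,200,0),(29,200,0),(22,105,52)])/1e3
w=np.c_[c+S[:,:1]*x+(.0849-S[:,1:2]*.9659+S[:,2:]*.2588)*y,.0215+S[:,1]*.2588+S[:,2]*.9659]
print(np.round(pj("wrist",w)*300/420).tolist())
# spool centre height
C=[cam("top"),cam("side")]; D=[R.from_quat(k["attitude"]).apply([(u-k["cx"])/k["fx"],(v-k["cy"])/k["fy"],1]) for k,(u,v) in zip(C,[(118,315),(383,203)])]
A=np.c_[D[0],-D[1]]; t=np.linalg.lstsq(A,np.array(C[1]["xyz"])-C[0]["xyz"],rcond=None)[0]; P=C[0]["xyz"]+t[0]*D[0]; print("spool",P,bp("top",205,270,P[2]),bp("top",130,245,P[2]))
E
```

```text
time: 16.65
position: [0.5263, 0.0167, 0.0634]
tool_rot: [0.852, 0.524, -0.002, 0.001]
ft_force: [-3.7, -8.5, 3.9]
grip_width: 0.0323
grip_force: 20.0
time: 17.65
position: [0.5285, 0.0187, 0.2]
tool_rot: [0.852, 0.523, 0.002, 0.002]
ft_force: [-1.2, 0.3, -1.6]
grip_width: 0.056
grip_force: 0.0
t 17.65 pos [0.5285 0.0187 0.2   ] yaw 1.1012 F [-1.2  0.3 -1.6] w 0.0560 g 0.0 q6 0.29
delta tool [ 0.2242 -0.0674  0.    ] turn 1.1655
[[210.0, 169.0], [186.0, 169.0], [210.0, 94.0], [179.0, 200.0], [218.0, 200.0], [215.0, 135.0]]
spool [0.24122268 0.30927288 0.3571594 ] [0.34492177 0.11638918 0.3571594 ] [0.39836773 0.29020231 0.3571594 ]
```

View pics/s5.png

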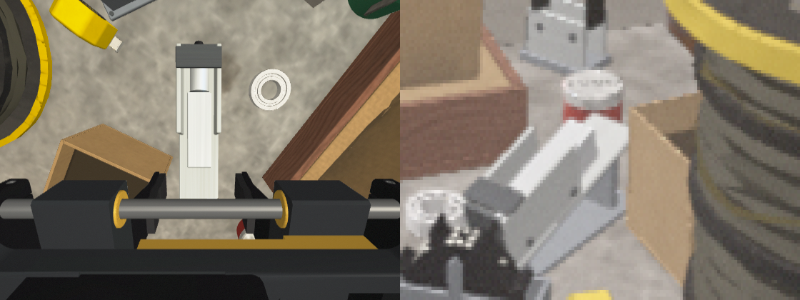

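The picture shows the bar home: nose under the strap against the stop, tail at (199,167), where predicted. Next is the wheel. I'll turn the tool so it points tool x at counter −x and the camera faces the wheel.

```bash
echo '[[[0.015, -0.006, 0, 0], [0.03, -0.012, 0, 0], [0.03, -0.012, 0, 0], [0.03, -0.012, 0, 0], [0.03, -0.012, 0, 0], [0.03, -0.012, 0, 0], [0.03, -0.006, 0, 0], [0, 0, 0, -0.12], [0, 0, 0, -0.12], [0, 0, 0, -0.12], [0, 0, 0, -0.12], [0, 0, 0, -0.12], [0, 0, 0, -0.12], [0, 0, 0, -0.12], [0, 0, 0, -0.12], [0, 0, 0, -0.12], [0, 0, 0, -0.12], [0, 0, 0, -0.12]]]' | python3 nudge.py 0
echo '[[[0, 0, 0, -0.12], [0, 0, 0, -0.12], [0, 0, 0, -0.12], [0, 0, 0, -0.12], [0, 0, 0, -0.12], [0, 0, 0, -0.056], [0, 0, 0, 0]]]' | python3 nudge.py
python3 - <<'E'
from h import *
from rig import robot
to([.6168,.2461,.2],3.0773)
k=robot.camera("top"); cv2.imwrite("pics/t6.png",k["img"][:,:,::-1])
print(bp("top",188,150,.0),bp("top",190,130,.02),bp("top",150,110,.3))
E
```

```text
time: 19.25
position: [0.55, 0.2248, 0.1955]
tool_rot: [0.35, 0.937, -0.001, -0.002]
ft_force: [-0.7, 0.1, 0.5]
grip_width: 0.0004
grip_force: 0.0
time: 19.83
position: [0.5501, 0.2248, 0.1957]
tool_rot: [0.032, 0.999, -0.001, -0.002]
ft_force: [1.0, 0.4, -0.0]
grip_width: 0.0004
grip_force: 0.0
t 19.83 pos [0.5501 0.2248 0.1957] yaw 3.0776 F [ 1.   0.4 -0. ] w 0.0004 g 0.0 q6 -1.31
delta tool [-0.0652  0.0255 -0.0047] turn 0.0003
[0.70214487 0.25884982 0.        ] [0.76132725 0.24982008 0.02      ] [0.73349026 0.27951752 0.3       ]
```

I've used all ten views, so from here I'll measure the wheel's white dots numerically.

```bash
echo '[[[-0.015, 0.006, 0, 0], [-0.02, 0.008, 0, 0], [-0.02, 0.008, 0, 0], [-0.0152, 0.0035, 0, 0], [0, 0, 0, 0], [0, 0, 0, 0]]]' | python3 nudge.py
cat > dots.py <<'E'
from h import *
def snap(n):
    from rig import robot
    k=robot.camera(n); json.dump({i:(k[i] if isinstance(k[i],(int,float)) else list(map(float,k[i]))) for i in k if i!="img"},open(n+".json","w"))
    return k["img"]
c0=np.array([.5699,.2491]);cy=-.0643
def W(P,c=c0):
    P=np.atleast_2d(P)/1000; x=np.array([np.cos(cy),np.sin(cy)]);y=np.array([-x[1],x[0]])
    return np.c_[c+P[:,:1]*x+P[:,1:2]*y,P[:,2]]
def dots(im,n,box,thr=170,amax=400):
    u0,v0,u1,v1=[int(t) for t in box]; g=im[v0:v1,u0:u1].min(2)
    m=(g>thr).astype(np.uint8); k,l,st,ce=cv2.connectedComponentsWithStats(m)
    # sub-list: pixel centre, area, and counter coordinates at z=115
    o=[]
    for i in range(1,k):
        if st[i,4]<=amax:
            u,v=ce[i]+[u0,v0]; p=bp(n,u,v,.115)[:2]-c0
            o.append((round(u,1),round(v,1),int(st[i,4]),round(1e3*(p[0]*np.cos(cy)+p[1]*np.sin(cy)),1),round(1e3*(-p[0]*np.sin(cy)+p[1]*np.cos(cy)),1)))
    return o
E
python3 - <<'E'
from dots import *
a=cv2.imread("pics/top0.png"); 
q=pj("top",W([[0,0,115],[35,0,100],[-35,0,100],[0,20,109],[0,-20,109]])); print(np.round(q,1).tolist())
print(a[170:206,170:194].min(2).tolist())
to([.6168,.2461,.2],3.0773)
im=snap("wrist"); cv2.imwrite("pics/w7.png",im[:,:,::-1])
P=W([[0,0,115],[35,0,100],[-35,0,100],[0,20,109],[0,-20,109],[71,23,80],[71,-23,80],[-71,23,80],[-71,-23,80]]); q=pj("wrist",P); print(np.round(q).tolist())
lo=np.clip(q.min(0)-30,0,None);hi=np.minimum(q.max(0)+30,[560,420])
print(dots(im,"wrist",[*lo,*hi]))
E
```

```text
time: 20.38
position: [0.6226, 0.2458, 0.1963]
tool_rot: [0.033, 0.999, -0.0, -0.001]
ft_force: [-0.7, 0.2, -0.0]
grip_width: 0.0003
grip_force: 0.0
[[179.6, 186.2], [182.2, 175.1], [179.7, 198.9], [173.3, 185.9], [187.0, 187.0]]
[[146, 146, 143, 140, 140, 139, 141, 159, 116, 9, 23, 26, 26, 23, 25, 23, 21, 20, 34, 64, 126, 145, 94, 48], [149, 140, 133, 133, 133, 133, 142, 154, 109, 6, 17, 21, 22, 24, 22, 22, 22, 17, 24, 48, 126, 142, 77, 49], [136, 126, 126, 128, 127, 130, 149, 136, 90, 61, 47, 15, 19, 18, 12, 8, 8, 13, 37, 31, 117, 137, 65, 49], [133, 129, 128, 128, 132, 135, 156, 110, 74, 146, 123, 9, 6, 6, 69, 172, 158, 7, 20, 16, 125, 139, 53, 49], [136, 134, 135, 135, 137, 140, 129, 73, 204, 230, 96, 164, 177, 53, 127, 189, 124, 7, 0, 10, 126, 134, 49, 52], [140, 140, 140, 143, 144, 146, 106, 102, 182, 151, 37, 133, 134, 71, 165, 171, 66, 4, 2, 10, 122, 129, 40, 52], [146, 144, 148, 151, 130, 103, 88, 179, 192, 65, 16, 50, 40, 110, 185, 140, 28, 4, 2, 34, 128, 122, 36, 51], [151, 147, 151, 139, 87, 37, 43, 106, 110, 45, 32, 32, 27, 95, 145, 105, 10, 7, 0, 64, 145, 126, 42, 54], 
[... 4537 characters left out ...]
.1), np.float64(187.9), 14, np.float64(29.1), np.float64(-4.3)), (np.float64(295.3), np.float64(188.5), 11, np.float64(29.6), np.float64(12.9)), (np.float64(274.3), np.float64(194.8), 31, np.float64(34.9), np.float64(-4.3)), (np.float64(284.6), np.float64(192.9), 17, np.float64(33.4), np.float64(4.3)), (np.float64(294.7), np.float64(194.9), 31, np.float64(35.0), np.float64(12.6)), (np.float64(270.0), np.float64(223.0), 11, np.float64(59.4), np.float64(-8.1)), (np.float64(278.0), np.float64(223.0), 3, np.float64(59.4), np.float64(-1.3)), (np.float64(294.0), np.float64(224.0), 1, np.float64(60.3), np.float64(12.2)), (np.float64(299.5), np.float64(224.5), 4, np.float64(60.8), np.float64(16.9))]
```

The pointers show at (260,156) and (310,156), and the 8-dot cluster is centred at (285,153). So the counter sits about +4 mm in x and y from my fit, and the wheel is about 3° past 8. I'll correct for that and position for the first push.

```bash
sed -i 's/c0=np.array(\[.5699,.2491\])/c0=np.array([.5740,.2535])/' dots.py
cat > m.py <<'E'
from dots import *
import sys
for a in sys.argv[1:]: to(W([float(t) for t in a.split(",")])[0],3.0773)
E
cat > look.py <<'E'
from dots import *
im=snap("wrist"); q=pj("wrist",W([[30,-26,110],[-30,26,118]])); lo=np.maximum(q.min(0)-6,0); hi=q.max(0)+6
for d in dots(im,"wrist",[*lo,*hi]):
    if d[2]>9: print([float(t) for t in d])
print("pointers expected",np.round(pj("wrist",W([[0,20,109],[0,-20,109]]))).tolist())
E
python3 look.py; python3 m.py 37,0,135 37,0,112
```

```text
[274.4, 143.8, 35.0, -11.0, -8.7]
[285.8, 144.0, 35.0, -10.8, 0.3]
[297.1, 144.1, 37.0, -10.7, 9.2]
[274.4, 154.2, 35.0, -2.8, -8.7]
[296.9, 154.3, 37.0, -2.8, 9.1]
[260.7, 156.9, 28.0, -0.8, -19.7]
[309.9, 157.5, 26.0, -0.2, 19.5]
[274.4, 164.2, 35.0, 5.1, -8.8]
[285.5, 164.5, 32.0, 5.3, 0.1]
[296.5, 164.5, 32.0, 5.3, 8.9]
[274.5, 188.9, 16.0, 25.2, -8.9]
[295.3, 189.5, 11.0, 25.8, 8.1]
[274.6, 195.3, 29.0, 30.7, -8.8]
[284.8, 194.0, 16.0, 29.6, -0.4]
[295.0, 195.3, 26.0, 30.7, 8.0]
pointers expected [[310.0, 157.0], [261.0, 157.0]]
t 20.48 pos [0.6215 0.2457 0.1968] yaw 3.0761 F [-0.6 -0.2  0.2] w 0.0003 g 0.0 q6 -1.30
delta tool [0.0107 0.0048 0.0618] turn -0.0012
t 20.48 pos [0.6215 0.2457 0.1968] yaw 3.0761 F [-0.6 -0.2  0.2] w 0.0003 g 0.0 q6 -1.30
delta tool [0.0106 0.0048 0.0848] turn -0.0012
```

```bash
echo '[[[0.0054, 0.0024, 0, 0], [0.0052, 0.0024, 0, 0], [0, 0, 0.03, 0], [0, 0, 0.03, 0], [0, 0, 0.02, 0], [0, 0, 0.0048, 0], [0, 0, 0, 0], [0, 0, 0, 0]]]' | python3 nudge.py
python3 m.py -12,0,117.5
```

```text
time: 21.15
position: [0.613, 0.2518, 0.114]
tool_rot: [0.032, 0.999, 0.0, 0.0]
ft_force: [0.4, -0.3, 1.3]
grip_width: 0.0006
grip_force: 0.0
t 21.15 pos [0.613  0.2518 0.114 ] yaw 3.0768 F [ 0.4 -0.3  1.3] w 0.0006 g 0.0 q6 -1.28
delta tool [ 0.051  -0.0008 -0.0035] turn -0.0005
```

```bash
echo '[[[0.006, 0, 0, 0], [0.006, 0, -0.0007, 0], [0.006, 0, -0.0013, 0], [0.006, 0, -0.001, 0], [0.006, 0, -0.0005, 0], [0.006, 0, 0, 0], [0.006, 0, 0, 0], [0.006, 0, 0, 0], [0.003, 0, 0, 0], [0, 0, 0, 0], [0, 0, 0, 0]]]' | python3 nudge.py
echo '[[[-0.004, 0, -0.01, 0], [0, 0, -0.02, 0], [-0.015, 0, -0.02, 0], [-0.025, 0, -0.02, 0], [-0.015, 0, -0.01, 0], [0, 0, 0, 0], [0, 0, 0, 0]]]' | python3 nudge.py
python3 look.py;python3 m.py 37,0,113
```

```text
time: 22.07
position: [0.56, 0.2546, 0.1158]
tool_rot: [0.032, 0.999, -0.0, -0.002]
ft_force: [0.6, 0.1, 0.7]
grip_width: 0.0007
grip_force: 0.2
time: 22.65
position: [0.6198, 0.2506, 0.1959]
tool_rot: [0.033, 0.999, -0.0, -0.002]
ft_force: [1.0, -1.0, -0.4]
grip_width: 0.0004
grip_force: 0.0
[268.5, 142.3, 34.0, -14.4, -8.6]
[291.5, 142.5, 32.0, -14.3, 9.4]
[268.4, 152.7, 34.0, -6.4, -8.8]
[279.7, 152.8, 36.0, -6.3, 0.2]
[291.1, 152.9, 35.0, -6.2, 9.2]
[255.0, 160.0, 25.0, -0.7, -19.5]
[304.5, 160.8, 28.0, 0.0, 19.9]
[268.5, 162.8, 36.0, 1.6, -8.8]
[290.9, 163.1, 35.0, 1.8, 9.1]
[268.6, 188.4, 23.0, 22.5, -9.0]
[290.1, 188.5, 23.0, 22.6, 8.6]
[268.7, 194.4, 20.0, 27.4, -9.0]
[289.6, 194.6, 21.0, 27.6, 8.2]
[269.0, 199.0, 13.0, 31.4, -8.8]
[289.4, 199.2, 15.0, 31.6, 8.1]
pointers expected [[304.0, 160.0], [255.0, 160.0]]
t 22.70 pos [0.6184 0.2506 0.1949] yaw 3.0765 F [-0.6 -0.2  0.5] w 0.0000 g 0.0 q6 -1.29
delta tool [0.007  0.0002 0.0819] turn -0.0008
```

```bash
echo '[[[0.007, 0, 0.02, 0], [0, 0, 0.03, 0], [0, 0, 0.022, 0], [0, 0, 0.0085, 0], [0, 0, 0, 0], [0.006, 0, 0, 0], [0.006, 0, -0.0007, 0], [0.006, 0, -0.0013, 0], [0.006, 0, -0.001, 0], [0.006, 0, -0.0005, 0], [0.006, 0, 0, 0], [0.006, 0, 0, 0], [0.006, 0, 0, 0], [0.003, 0, 0, 0], [0, 0, 0, 0], [0, 0, 0, 0]]]' | python3 nudge.py
echo '[[[-0.004, 0, -0.01, 0], [0, 0, -0.02, 0], [-0.015, 0, -0.02, 0], [-0.025, 0, -0.02, 0], [-0.015, 0, -0.01, 0], [0, 0, 0, 0], [0, 0, 0, 0]]]' | python3 nudge.py
python3 look.py;python3 m.py 37,0,113
```

```text
time: 24.03
position: [0.5617, 0.2547, 0.1195]
tool_rot: [0.032, 0.999, -0.0, -0.001]
ft_force: [1.2, 0.7, 0.4]
grip_width: 0.0003
grip_force: 0.4
time: 24.62
position: [0.621, 0.2506, 0.1991]
tool_rot: [0.033, 0.999, -0.0, -0.001]
ft_force: [-1.0, 0.7, -1.1]
grip_width: 0.0006
grip_force: 0.0
[268.5, 144.0, 34.0, -11.7, -8.6]
[291.0, 144.3, 35.0, -11.4, 9.2]
[268.4, 154.2, 35.0, -3.6, -8.8]
[290.8, 154.5, 36.0, -3.4, 9.2]
[255.0, 158.0, 25.0, -0.6, -19.6]
[304.0, 158.6, 27.0, -0.1, 19.8]
[268.5, 164.5, 32.0, 4.6, -8.8]
[290.5, 164.5, 32.0, 4.6, 9.0]
[268.5, 188.9, 16.0, 24.8, -9.1]
[290.0, 189.0, 15.0, 24.9, 8.7]
[279.2, 194.0, 16.0, 29.1, -0.2]
pointers expected [[304.0, 158.0], [255.0, 158.0]]
t 24.67 pos [0.6195 0.2506 0.1981] yaw 3.0765 F [-0.3 -0.3  0.1] w 0.0002 g 0.0 q6 -1.29
delta tool [0.0081 0.0001 0.0851] turn -0.0008
```

```bash
echo '[[[0.008, 0, 0.02, 0], [0, 0, 0.03, 0], [0, 0, 0.022, 0], [0, 0, 0.0117, 0], [0, 0, 0, 0], [0.006, 0, 0, 0], [0.006, 0, -0.0007, 0], [0.006, 0, -0.0013, 0], [0.006, 0, -0.001, 0], [0.006, 0, -0.0005, 0], [0.006, 0, 0, 0], [0.005, 0, 0, 0], [0.004, 0, 0, 0], [0, 0, 0, 0], [0, 0, 0, 0]]]' | python3 nudge.py
echo '[[[-0.004, 0, -0.01, 0], [0, 0, -0.02, 0], [-0.015, 0, -0.02, 0], [-0.025, 0, -0.02, 0], [-0.009, 0, -0.01, 0], [0, 0, 0, 0], [0, 0, 0, 0]]]' | python3 nudge.py
python3 look.py;python3 m.py 0,0,113
```

```text
time: 25.92
position: [0.5679, 0.2545, 0.1195]
tool_rot: [0.032, 0.999, -0.0, -0.001]
ft_force: [1.5, 0.2, 1.4]
grip_width: 0.0006
grip_force: 0.5
time: 26.5
position: [0.6207, 0.2506, 0.1989]
tool_rot: [0.033, 0.999, -0.0, -0.001]
ft_force: [-0.6, -0.0, -0.9]
grip_width: 0.0006
grip_force: 0.0
[268.7, 122.7, 24.0, -28.2, -8.3]
[291.3, 122.9, 24.0, -28.1, 9.4]
[268.4, 150.9, 35.0, -6.5, -8.7]
[290.9, 151.1, 35.0, -6.4, 9.2]
[255.0, 158.0, 25.0, -0.9, -19.6]
[304.0, 159.1, 26.0, 0.0, 19.8]
[279.5, 161.2, 33.0, 1.7, 0.1]
[268.5, 170.6, 33.0, 9.3, -8.9]
[290.4, 170.8, 35.0, 9.4, 9.0]
pointers expected [[304.0, 158.0], [255.0, 158.0]]
t 26.55 pos [0.6195 0.2506 0.1979] yaw 3.0767 F [-0.3 -0.6 -0.7] w 0.0006 g 0.0 q6 -1.29
delta tool [0.0452 0.     0.0851] turn -0.0006
```

```bash
echo '[[[0.015, 0, 0, 0], [0.025, 0, 0.01, 0], [0.0052, 0, 0.03, 0], [0, 0, 0.03, 0], [0, 0, 0.009, 0], [0, 0, 0, 0], [0.004, 0, 0, 0], [0.003, 0, 0, 0], [0.0005, 0, 0, 0], [0, 0, 0, 0], [0, 0, 0, 0]]]' | python3 nudge.py
python3 m.py -7.5,0,119
```

```text
time: 27.47
position: [0.5694, 0.2544, 0.121]
tool_rot: [0.032, 0.999, 0.0, 0.0]
ft_force: [0.7, 0.0, -0.2]
grip_width: 0.0005
grip_force: 0.0
t 27.47 pos [0.5694 0.2544 0.121 ] yaw 3.0767 F [ 0.7  0.  -0.2] w 0.0005 g 0.0 q6 -1.26
delta tool [ 0.0028 -0.0006  0.002 ] turn -0.0006
```

```bash
echo '[[[0.002, 0, 0, 0], [0.0013, 0, 0, 0], [0, 0, 0, 0], [0, 0, 0, 0]]]' | python3 nudge.py
echo '[[[-0.004, 0, -0.01, 0], [0, 0, -0.02, 0], [-0.015, 0, -0.02, 0], [-0.025, 0, -0.02, 0], [-0.009, 0, -0.01, 0], [0, 0, 0, 0], [0, 0, 0, 0]]]' | python3 nudge.py
python3 look.py
```

```text
time: 27.8
position: [0.567, 0.2546, 0.1208]
tool_rot: [0.033, 0.999, 0.0, 0.001]
ft_force: [2.3, -0.3, -0.9]
grip_width: 0.0005
grip_force: 1.3
time: 28.38
position: [0.618, 0.251, 0.2002]
tool_rot: [0.033, 0.999, 0.0, -0.001]
ft_force: [-0.7, -0.2, -1.4]
grip_width: 0.0005
grip_force: 0.0
[268.5, 125.7, 22.0, -28.6, -8.3]
[290.8, 125.9, 23.0, -28.5, 9.2]
[268.2, 153.6, 33.0, -7.0, -8.8]
[290.5, 153.7, 35.0, -6.8, 9.2]
[255.0, 161.5, 22.0, -0.6, -19.6]
[303.9, 162.1, 26.0, -0.1, 20.1]
[279.3, 163.6, 32.0, 1.1, 0.2]
[268.1, 173.1, 35.0, 8.9, -9.1]
[290.1, 173.5, 35.0, 9.1, 8.9]
pointers expected [[303.0, 161.0], [255.0, 161.0]]
```

Run:
```python
from rig import robot
print(robot.hand_in())
```

```text
the job is handed in; nothing more can be done
None
```

I handed the job in at about 28.5 s: the bar is nose-first against the chute stop, and the five-dot face is on top within about 1° of the pointers. I never touched the tin, bearing or tape measure on purpose, but I took no final picture of them.

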